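# Lift the cast camera bracket from its mould and hold it in the datum corner

### The job

Lift the orange camera bracket out of the black mould and set it down flat on the steel locating plate, pressed into the corner of the two blue fences so that its base's long side is flush against the long fence and its short side against the short fence, both firmly touched at once. Finish while still gripping the bracket and pressing it into the corner, as for a measurement: do not let go. Leave the other things on the table where they are.

Things in the scene. Friction and masses are not known exactly. Their poses are not given: they have to be found in the camera images.
- bracket: ORANGE cast-resin camera bracket, an upside-down T: base 70 mm (x) by 50 mm (y) by 12 mm thick; on its middle an upright rib 44 mm long (x), 12 mm thick (y), whose top is 48 mm above the underside. 0.1 to 0.23 kg. Alike after half a turn. Origin: centre of the underside; z up. Starts loose in the mould's cavity. Grip the rib across its thickness from above
- mould: black open mould block fixed to the table, 124 (x) by 104 mm (y), top 28 mm above the table; in its middle a cavity 74 (x) by 54 mm (y), 10 mm deep (floor 18 mm above the table; 2 mm gap round the bracket's base). Four brass pins, 8 mm across, stand 5 mm above the top at its corners. Origin: centre of the underside
- fixture: dark steel locating plate fixed to the table, 160 mm (x) by 130 mm (y), 12 mm thick, carrying two blue fences that make an inside corner. Origin: centre of the underside. Mould and fixture may be on either side (left or right), each turned by up to about 0.6 rad. Plate and fences are rigid, ground smooth (friction about 0.2)
- long_fence: the long blue rigid fence, a fixed bar 140 mm long, 16 mm thick, 20 mm high on the plate, running along the fixture's x; its face that touches the bracket looks to the fixture's -y. Origin: centre of the bar's underside (8 mm behind that face)
- short_fence: the short blue rigid fence, a fixed bar 105 mm long, 16 mm thick, 20 mm high on the plate, running along the fixture's y; its face that touches the bracket looks to the fixture's -x. Origin: centre of the bar's underside (8 mm behind that face)
- corner (a point): the inside corner where the faces of the two fences meet, on the top face of the plate (12 mm above the table); axes as the fixture's. The long fence runs from here to -x, the short fence to -y. The bracket, seated, has its underside's centre at x = -35 mm, y = -25 mm, z = 0 from here
- spare_bracket: a second bracket of the same shape but GREY, standing loose on the table; a bystander. Origin: centre of its underside
- lens: black round camera lens, 42 mm across, 50 mm tall, standing on the table; a bystander. Origin: centre of its underside
- screw_jar: small glass jar with white cap, 56 mm across, 75 mm tall; a bystander. Origin: centre of its underside
- screwdriver: screwdriver 190 mm long lying on the table; a bystander. Origin: underside, about mid-length
- clamp_block: yellow and blue plastic clamp block, 65 x 35 x 30 mm; a bystander. Origin: underside, centre of the yellow part
- red_cap: red round plastic cap, 48 mm across, 38 mm tall; a bystander. Origin: centre of its underside
- fork: flat white printed fork, 120 x 35 x 8 mm; a bystander. Origin: underside, near its middle
Not all that is in view belongs to the job. What is shaped like the bracket but purple is not meant.

How it is judged:
By the outcome, as a careful person would: the job done as asked, in the order asked, and still so for the second after the job is handed in, while the arm keeps its last pose, push and grip.
It also fails if it takes over 51 s, if anything falls off the work surface, if the arm or the gripper's body presses on something with over 40 N, if the wrist force passes 120 N, or if a joint passes its speed limit or range.

### The arm

A 6-joint arm with a two-finger parallel gripper is mounted at the origin on the work surface. World frame = base frame: x ahead of the robot, y to its left, z up, the work surface at z = 0. Lengths are in mm, angles in rad, forces in N, time in s.
With the tool pointing down it reaches from about 400 to 925 mm from the base axis. Payload 12.5 kg.
Tool frame: the origin (TCP) lies midway between the tips of the shut fingers; the grasp point (between the pads) lies 19 mm behind it; z points along the fingers, y is the line along which they close (so a half turn about z gives the same grasp; the last joint's range is limited). The gripper opens to 95 mm and grips with 3 to 60 N. Pads are 20 mm wide; open, the fingers measure 119 mm over their backs; the gripper's body (75 mm by 180 mm) begins 59 mm behind the grasp point.
Start: joints at [1.133, 0.491, 1.559, -0, 1.092, -0.106], TCP at [203.575, 590.935, 214.661] pointing down, gripper open.
Joint ranges: [-3.1, 3.1], [-0.84, 2.19], [0.05, 2.79], [-1.13, 4.28], [0.06, 2.93], [-2.69, 2.69]. Speed limits (rad/s): [2.22, 2.22, 2.79, 3.14, 3.14, 3.14].

### API

Orientations are given as [roll, pitch, yaw] about the fixed x, y, z axes, in that order (R = Rz(yaw) Ry(pitch) Rx(roll)).
In Python, from cell import state, read_camera, camera_info, env gives the robot as it stands.
- The arm moves only by the tool move_arm, never from a script. Its argument "commands" is a list of rows, each a list of 3 entries, a list of its own where there are three numbers: the shift along the world's x, y, z in cm, then the turn, a rotation vector about the world's x, y, z in degrees, then the opening, from 0 (shut) to 1 (fully open). A call has 1 to 10 rows; each row shifts and turns the commanded pose from where the row before left it; what a row does not reach is not made up. A row lasts 1/10 s, in which the tool goes at most 50 mm and 8.59 degrees, less where a joint would pass 70% of its speed; a pose out of reach is approached as far as the arm can. A call with a gripper value outside its range is refused whole. The fingers move at their own pace and stop on an object; the grip force is fixed at half the most. Time passes only in rows, so rows that do not move let the fingers close. It gives the time, the measured TCP pose, the force, the opening and the grip force at its end, in the units of the state.
- state(): the state, without advancing time (a new reading comes with each control period).
- read_camera(name): name is "side" or "top"; returns the picture (480x640x3 uint8, blue, green, red); there is no depth.
- camera_info(name): a dict with "K" (3x3 intrinsics, pixels), "k1" (the pictures are not rectified: a ray, as slopes to the right and down, at radius r is drawn at 1 + k1 r^2 times it, then the intrinsics apply), "cam_to_world" (4x4, takes a point from camera to world coordinates). Camera axes: x right, y down, z forward; pixel columns grow to the right and rows downward; lengths in mm; the calibration is good to about 2 mm. A picture is of the moment at which its call begins. camera_info takes no time and is no camera call.
- env.job_done(): hands the job in; it is judged then, once.
The state is a dict: "t": time; "joints": joint angles; "qvel": joint speeds; "tau": joint torques, N m; "eef_pos": TCP position; "tcp_rot": TCP orientation; "ft_force": force on the tool from outside, world axes, zero at the start; "moment": the same for the moment, N m; "opening": opening from 0.0 (shut) to 1.0 (fully open); "grip_force": force on a finger pad.
Only numpy, scipy, OpenCV 4.12 (cv2) and the standard library are available. Lean on these libraries where they do the work, as an engineer would, in place of code of your own. Each camera call takes 0.05 s, during which the arm holds its last target. There are 200 camera calls.

## Working session

There is one attempt and no reset: what is moved stays moved. The work goes in short steps, Python scripts to look and compute and a tool call to move; the robot and the scene stay as the last step left them, time stands still between calls to the robot, and variables do not carry over. Pictures are saved under pics/ and viewed, at most 10 in all, crops included, and the job is handed in when it is done.

Besides the shell and the picture viewer there is one more tool, called after ">>>" as name([rows], argument=value, ...), one row to a line, values as JSON. move_arm: Moves the arm, as the interface text tells. Its arguments: {"type":"object","properties":{"commands":{"type":"array"}},"required":["commands"]}

```bash
mkdir -p pics
cat > h.py <<'E'
import numpy as np, cv2
from cell import state, read_camera, camera_info, env
def ray(cam,uv):
    c=camera_info(cam);K=np.array(c["K"]);T=np.array(c["cam_to_world"])
    d=(np.atleast_2d(uv).astype(float)-K[:2,2])/[K[0,0],K[1,1]]
    u=d.copy()
    for _ in range(20): u=d/(1+c["k1"]*(u**2).sum(1,keepdims=True))
    return T[:3,3],np.c_[u,np.ones(len(u))]@T[:3,:3].T
def onz(cam,uv,z):
    o,d=ray(cam,uv);return o+d*((z-o[2])/d[:,2:])
E
python3 - <<'E'
from h import *
for n in("top","side"):
    cv2.imwrite(f"pics/{n}0.png",read_camera(n));c=camera_info(n);print(n,np.round(c["K"],1).tolist(),c["k1"],np.round(c["cam_to_world"],3).tolist())
print(state())
E
```

```text
top [[564.7, 0.0, 316.0], [0.0, 564.7, 240.5], [0.0, 0.0, 1.0]] -0.005356095071511934 [[-0.019, -0.994, 0.112, 401.143], [-1.0, 0.019, 0.003, 16.769], [-0.005, -0.112, -0.994, 1549.124], [0.0, 0.0, 0.0, 1.0]]
side [[469.2, 0.0, 312.6], [0.0, 469.2, 247.8], [0.0, 0.0, 1.0]] 0.007413044243634315 [[0.997, -0.052, 0.062, 482.153], [-0.081, -0.544, 0.835, -842.389], [-0.01, -0.838, -0.546, 619.317], [0.0, 0.0, 0.0, 1.0]]
{'t': 0.1, 'joints': array([ 1.13339257e+00,  4.91475682e-01,  1.55937995e+00, -2.68925554e-05,
        1.09174128e+00, -1.05585434e-01]), 'qvel': array([ 0.00048732, -0.00062696,  0.00051352, -0.00041276, -0.00038946,
        0.00023693]), 'tau': array([ 2.44668408e-03, -6.13624549e+01, -2.58604306e+01,  6.94033178e-02,
        4.71146323e-02, -7.51964149e-05]), 'eef_pos': array([203.48286629, 590.71252731, 214.13780533]), 'tcp_rot': array([-3.14059148e+00, -8.21178166e-05,  2.80978670e+00]), 'ft_force': array([ 0.19978789, -0.11876345, -0.08931882]), 'moment': array([-0.05008771, -0.0165116 , -0.08828446]), 'grip_force': 0.0, 'opening': 1.0000836138693552}
```

View pics/top0.png

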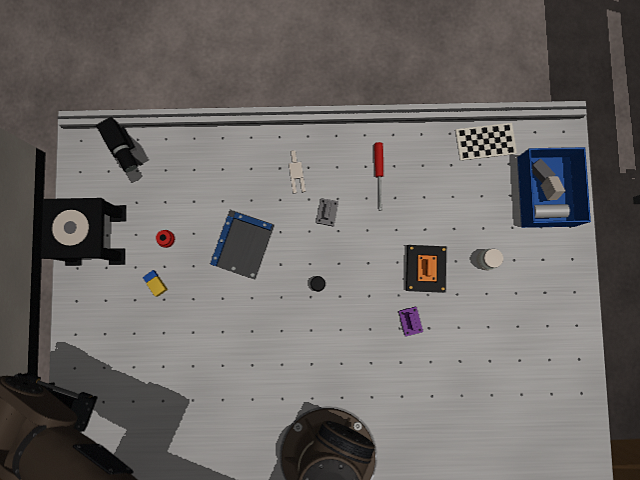

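View pics/side0.png

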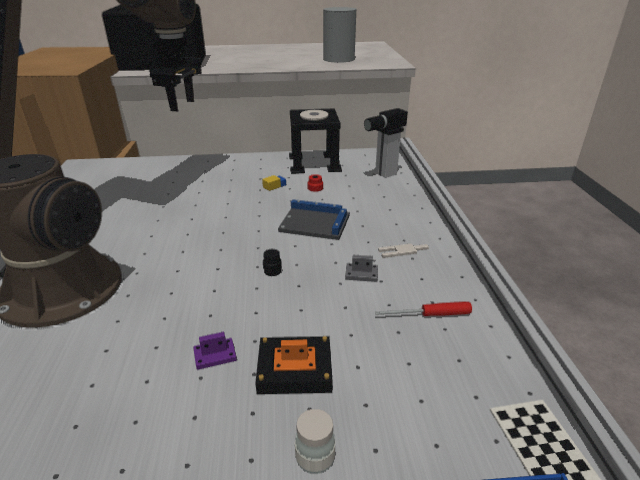

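The top view shows the mould with the orange bracket at about (427,268). The fixture is at (242,243), with its corner at the upper left (231,212). By the edge lengths, the long fence is the left edge and the short fence is the top edge. The side view shows the bracket at (295,355) and the fixture at (315,218).

```bash
cat > m.py <<'E'
from h import *
def hsv(i): return cv2.cvtColor(i,cv2.COLOR_BGR2HSV)
def big(m):
    n,l,s,_=cv2.connectedComponentsWithStats(m.astype(np.uint8));return l==1+np.argmax(s[1:,4])
def crop(i,x,y,w,h,k): return cv2.resize(i[y:y+h,x:x+w],None,fx=k,fy=k,interpolation=cv2.INTER_CUBIC)
def roi(m,x,y,w,h):
    r=np.zeros_like(m);r[y:y+h,x:x+w]=m[y:y+h,x:x+w];return r
def pts(m): v,u=np.nonzero(m);return np.c_[u,v]
def rect(P): # min-area rect of world pts: centre, size, yaw
    c,s,a=cv2.minAreaRect(P[:,:2].astype(np.float32));return np.round(c,1),np.round(s,1),round(a,1)
E
python3 - <<'E'
from m import *
T=np.median([read_camera("top") for _ in range(3)],0).astype(np.uint8);S=np.median([read_camera("side") for _ in range(3)],0).astype(np.uint8)
np.savez("im.npz",T=T,S=S)
cv2.imwrite("pics/z.png",np.vstack([np.hstack([crop(T,200,200,80,60,5),crop(T,390,235,80,60,5)]),np.hstack([crop(S,270,190,100,75,4),crop(S,245,325,100,75,4)])]))
h=hsv(T)
for n,mk,r,z in(("orange base",(h[...,0]<20)&(h[...,1]>150)&(h[...,2]>50),(400,240,60,60),30),("mould",(h[...,2]<70),(395,235,60,65),28),("blue",(h[...,0]>95)&(h[...,0]<125)&(h[...,1]>120),(200,200,80,80),32)):
    m=big(roi(mk,*r));p=pts(m)
    # scale pixel centres to full-res contour on plane
    print(n,len(p),p.min(0),p.max(0),rect(onz("top",p,z)))
# plate+fences outline on z~12..32
m=roi(((h[...,1]>120)&(h[...,0]>95)&(h[...,0]<125))|(h[...,2]<95),205,205,72,80);m=big(m)
print("plate",m.sum(),rect(onz("top",pts(m),12)))
E
```

```text
orange base 472 [417 255] [436 281] (array([ 492.3, -275.7]), array([50.9, 70.1]), 85.5)
mould 1355 [404 245] [446 292] (array([ 491.6, -269.4]), array([113.6, 124.4]), 86.4)
blue 521 [210 212] [271 265] (array([596.9, 244.3]), array([ 94.2, 194.8]), 32.7)
plate 2686 (array([567.9, 225.1]), array([132. , 159.8]), 70.1)
```

View pics/z.png

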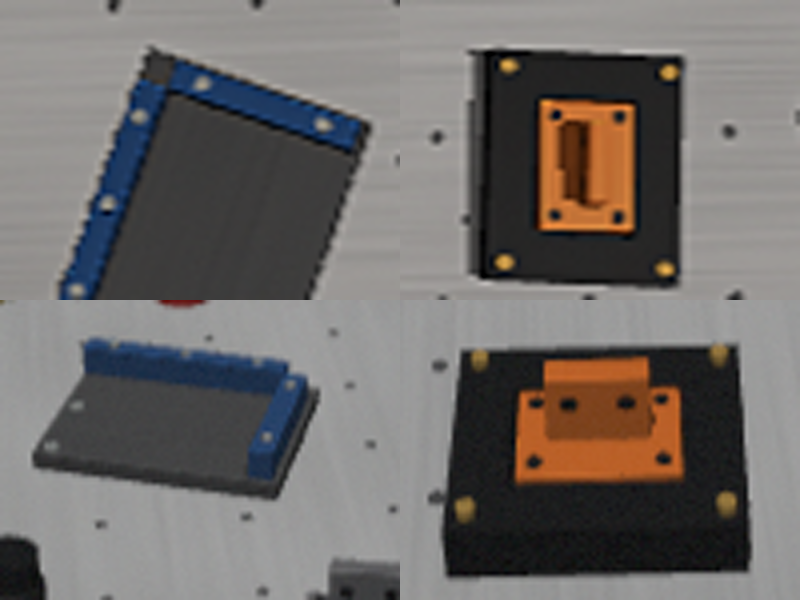

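The crops show two things:
- **Bracket:** the rib is clear, with its long axis close to world x.
- **Fences:** the inner faces are visible down to the plate in both views, with the top-view inner corner near (234.4,218.6).

Next I'll fit the inner edges on z=12.

Run:
```python
from m import *
d=np.load("im.npz");k=6
def fit(cam,I,x,y,w,h,a,th):
    C=crop(I,x,y,w,h,k);H=hsv(C)
    m=(H[...,0]>98)&(H[...,0]<122)&(H[...,1]>110);m=big(cv2.morphologyEx(m.astype(np.uint8),cv2.MORPH_CLOSE,np.ones((13,13))))
    p=pts(m);p=(p+.5)/k-.5+[x,y]
    P=onz(cam,p,12)[:,:2];c,s=np.cos(a),np.sin(a);Q=P@np.array([[c,-s],[s,c]]) # fixture axes
    out=[]
    for ax,lo,hi in th:   # ax: along axis; edge is min of other
        e=[]
        for b in np.arange(lo,hi,4):
            q=Q[(abs(Q[:,ax]-b)<2)][:,1-ax]
            if len(q): e.append((b,q.min()))
        e=np.array(e);f=np.polyfit(e[:,0],e[:,1],1)
        for _ in range(3):
            r=abs(e[:,1]-np.polyval(f,e[:,0]));g=r<=max(2*np.median(r),.5);f=np.polyfit(e[g,0],e[g,1],1)
        out.append(f);print(cam,"xy"[ax],"slope deg",np.degrees(np.arctan(f[0])).round(2),"n",g.sum(),len(e))
    f,g=out # y=f0 x+f1 ; x=g0 y+g1
    X=(g[0]*f[1]+g[1])/(1-f[0]*g[0]);Y=f[0]*X+f[1]
    print(" corner",(np.array([[c,-s],[s,c]])@[X,Y]).round(1))
    return Q
a=np.radians(-19.9);c,s=np.cos(a),np.sin(a)
ctr=np.array([568,225])@np.array([[c,-s],[s,c]]);print("ctr fixture axes",ctr)
th=[(0,ctr[0]-60,ctr[0]+40),(1,ctr[1]-48,ctr[1]+30)]
fit("top",d["T"],200,200,80,80,a,th)
fit("side",d["S"],270,190,90,60,a,th)
# orange: side-view check, base outline at z=30 and rib top z=66
for n,cam,r in(("T","top",(400,240,60,60)),("S","side",(260,325,70,60))):
    H=hsv(d[n]);m=big(roi((H[...,0]<20)&(H[...,1]>150)&(H[...,2]>140),*r))
    P=onz(cam,pts(m),30);print(cam,rect(P))
# rib top in side view: rows of bright orange at top; in top view dark side of rib
H=hsv(d["S"]);m=roi((H[...,0]<20)&(H[...,1]>150)&(H[...,2]>40),260,325,70,60);p=pts(m);v0=p[:,1].min()
for v in range(v0,v0+9):
    u=p[p[:,1]==v][:,0];print(v,u.min(),u.max(),d["S"][v,(u.min()+u.max())//2],onz("side",[[u.min()-.5,v],[u.max()+.5,v]],66)[:,:2].round(1).tolist())
```

```text
ctr fixture axes [457.49825734 404.9004131 ]
top x slope deg -0.03 n 25 25
top y slope deg 0.03 n 17 20
 corner [641.4 247.8]
side x slope deg -0.13 n 25 25
side y slope deg 0.39 n 16 20
 corner [633.2 248.9]
top (array([ 492.7, -275.8]), array([48.5, 67.8]), 87.8)
side (array([ 490.5, -277.4]), array([49.9, 67.6]), 85.5)
338 323 323 [ 54 105 133] [[539.3, -271.7], [541.0, -271.9]]
339 295 306 [29 48 80] [[492.7, -269.8], [512.6, -271.7]]
340 281 306 [ 34  81 156] [[469.4, -270.1], [512.4, -274.0]]
341 281 306 [ 38  93 184] [[469.4, -272.4], [512.3, -276.3]]
342 281 307 [ 40  96 186] [[469.3, -274.7], [513.8, -278.8]]
343 281 307 [ 40  96 187] [[469.3, -277.0], [513.6, -281.1]]
344 281 307 [ 43  99 188] [[469.2, -279.3], [513.4, -283.4]]
345 281 307 [ 35  80 152] [[469.2, -281.6], [513.3, -285.6]]
346 281 313 [ 28  66 127] [[469.1, -283.9], [522.9, -288.8]]
```

Both views agree once the side view is corrected for seeing the short fence's top edge:
- **Corner:** about (640.8, 247.2), with the fixture turned −19.9°.
- **Seat centre:** (599.4, 235.6).
- **Bracket:** about (491.5, −276.5), turned about −4°.

The tool's y axis is at 71° now and needs to be at 86°.

>>> move_arm([
  [[2.5,-4.3,0],[0,0,1.5],0.5],
  [[2.5,-4.3,0],[0,0,1.5],0.5],
  [[2.5,-4.3,0],[0,0,1.5],0.5],
  [[2.5,-4.3,0],[0,0,1.5],0.5],
  [[2.5,-4.3,0],[0,0,1.5],0.5],
  [[2.5,-4.3,0],[0,0,1.5],0.5],
  [[2.5,-4.3,0],[0,0,1.5],0.5],
  [[2.5,-4.3,0],[0,0,1.5],0.5],
  [[2.5,-4.3,0],[0,0,1.5],0.5],
  [[2.5,-4.3,0],[0,0,1.5],0.5],
])

```text
t: 1.4
eef_pos: [454.3, 159.0, 214.9]
tcp_rot: [3.141, 0.001, 3.073]
ft_force: [0.8, 0.7, 0.1]
opening: 0.502
grip_force: 0.0
```

>>> move_arm([
  [[0.4,-4.4,-1],[0,0,0],0.5],
  [[0.4,-4.4,-1],[0,0,0],0.5],
  [[0.4,-4.4,-1],[0,0,0],0.5],
  [[0.4,-4.4,-1],[0,0,0],0.5],
  [[0.4,-4.4,-1],[0,0,0],0.5],
  [[0.4,-4.4,-1],[0,0,0],0.5],
  [[0.4,-4.4,-1],[0,0,0],0.5],
  [[0.4,-4.4,-1],[0,0,0],0.5],
  [[0.4,-4.4,-1],[0,0,0],0.5],
  [[0,0,0],[0,0,0],0.5],
])

```text
t: 2.4
eef_pos: [489.6, -239.4, 123.4]
tcp_rot: [-3.141, -0.0, 3.068]
ft_force: [-0.2, -0.6, -1.1]
opening: 0.501
grip_force: 0.0
```

>>> move_arm([
  [[0.2,-1.9,0],[0,0,0],0.5],
  [[0,-1.8,0],[0,0,0],0.5],
  [[0,0,-2],[0,0,0],0.5],
  [[0,0,-2],[0,0,0],0.5],
  [[0,0,0],[0,0,0],0.5],
  [[0,0,0],[0,0,0],0.5],
])

```text
t: 3.0
eef_pos: [491.8, -272.2, 85.2]
tcp_rot: [3.142, 0.0, 3.072]
ft_force: [0.7, 0.4, 0.2]
opening: 0.504
grip_force: 0.0
```

Run:
```python
from m import *
cv2.imwrite("pics/a.png",np.hstack([crop(read_camera("top"),390,235,80,80,5),crop(read_camera("side"),245,310,100,100,4)]))
s=state();print(s["eef_pos"],s["tcp_rot"])
```

```text
[ 492.10327861 -272.33766394   85.79266078] [-3.14082498e+00  1.34163419e-03  3.07205544e+00]
```

View pics/a.png

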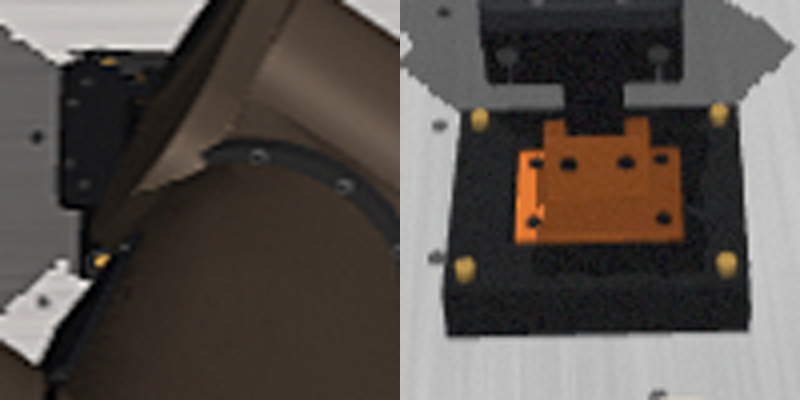

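The gripper (side crop column 595) is centred on the rib (543–648). I'll shift y by −4 mm, go down and grip.

>>> move_arm([
  [[0,-0.4,-1.5],[0,0,0],0.5],
  [[0,0,-1.5],[0,0,0],0.5],
  [[0,0,-1.4],[0,0,0],0.5],
  [[0,0,-0.7],[0,0,0],0.5],
  [[0,0,0],[0,0,0],0.5],
  [[0,0,0],[0,0,0],0.1],
  [[0,0,0],[0,0,0],0.0],
  [[0,0,0],[0,0,0],0.0],
  [[0,0,0],[0,0,0],0.0],
  [[0,0,0],[0,0,0],0.0],
])

```text
t: 4.1
eef_pos: [491.7, -276.1, 33.9]
tcp_rot: [-3.141, 0.0, 3.072]
ft_force: [1.4, 1.7, 0.3]
opening: 0.137
grip_force: 0.9
```

>>> move_arm([
  [[0,0,0],[0,0,0],0.0],
  [[0,0,0],[0,0,0],0.0],
  [[0,0,0],[0,0,0],0.0],
  [[0,0,0],[0,0,0],0.0],
])

```text
t: 4.5
eef_pos: [491.7, -276.1, 33.9]
tcp_rot: [-3.142, 0.0, 3.072]
ft_force: [-0.3, 0.7, 4.4]
opening: 0.127
grip_force: 30.0
```

>>> move_arm([
  [[0,0,0.4],[0,0,0],0.0],
  [[0,0,0.6],[0,0,0],0.0],
  [[0,0,1],[0,0,0],0.0],
  [[0,0,2],[0,0,0],0.0],
  [[0,0,2],[0,0,0],0.0],
  [[0,0,2],[0,0,0],0.0],
  [[0,0,2],[0,0,0],0.0],
  [[0,0,0],[0,0,0],0.0],
  [[0,0,0],[0,0,0],0.0],
])

```text
t: 5.4
eef_pos: [491.5, -276.0, 133.9]
tcp_rot: [-3.141, 0.001, 3.072]
ft_force: [-1.0, 0.0, -1.1]
opening: 0.125
grip_force: 30.0
```

>>> move_arm([
  [[0.6,2,0],[0,0,-1.2],0],
  [[0.6,4,0],[0,0,-1.2],0],
  [[0.6,4,0],[0,0,-1.2],0],
  [[0.6,4,0],[0,0,-1.2],0],
  [[0.6,4,0],[0,0,-1.2],0],
  [[0.6,4,0],[0,0,-1.2],0],
  [[0.6,4,0],[0,0,-1.2],0],
  [[0.6,4,0],[0,0,-1.2],0],
  [[0.6,4,0],[0,0,-1.2],0],
  [[0.6,4,0],[0,0,-1.2],0],
])

```text
t: 6.4
eef_pos: [551.1, 105.6, 132.5]
tcp_rot: [-3.141, -0.002, 2.861]
ft_force: [0.6, -0.5, -0.7]
opening: 0.124
grip_force: 30.0
```

>>> move_arm([
  [[0.8,4,-0.5],[0,0,-1.3],0],
  [[0.8,4,-1],[0,0,-1.3],0],
  [[0.8,3,-1.5],[0,0,-1.3],0],
  [[0.5,1.3,-1.5],[0,0,0],0],
  [[0,0,-1.5],[0,0,0],0],
  [[0,0,0],[0,0,0],0],
  [[0,0,0],[0,0,0],0],
  [[0,0,0],[0,0,0],0],
])

```text
t: 7.2
eef_pos: [580.8, 226.1, 74.3]
tcp_rot: [3.141, 0.0, 2.793]
ft_force: [-0.6, -0.7, -1.0]
opening: 0.126
grip_force: 30.0
```

Run:
```python
from m import *
T=read_camera("top");S=read_camera("side")
cv2.imwrite("pics/b.png",np.hstack([crop(T,200,195,80,80,5),crop(S,270,170,80,80,5)]))
s=state();print(s["eef_pos"],s["tcp_rot"],s["ft_force"],s["moment"])
H=hsv(S);m=big(roi((H[...,0]<20)&(H[...,1]>150)&(H[...,2]>40),270,150,90,90));p=pts(m);print(p.min(0),p.max(0))
```

```text
[580.89982213 226.3502837   74.49753996] [3.14084557e+00 9.60629486e-04 2.79325278e+00] [ 0.26242226 -0.40648385 -2.03962918] [0.01485714 0.01789135 0.04069629]
[304 183] [334 208]
```

View pics/b.png

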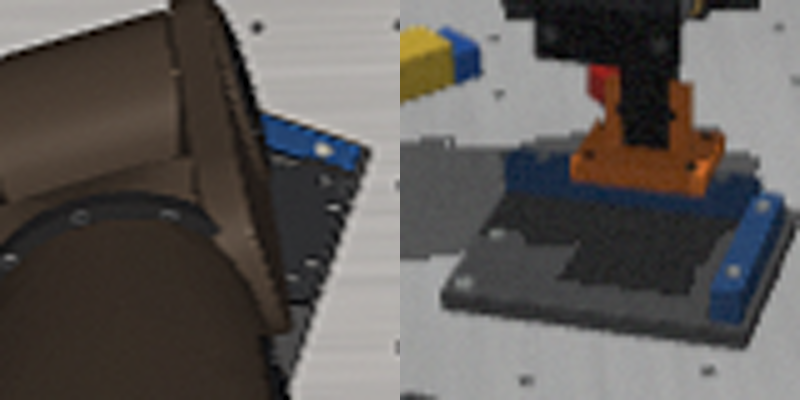

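The bracket hangs level and aligned with the fixture, about 45 mm above the plate and clear of both fences. I'll go down until it lands.

>>> move_arm([
  [[0,0,-1.5],[0,0,0],0],
  [[0,0,-1.5],[0,0,0],0],
  [[0,0,-1.0],[0,0,0],0],
  [[0,0,-0.3],[0,0,0],0],
  [[0,0,0],[0,0,0],0],
  [[0,0,0],[0,0,0],0],
])

```text
t: 7.9
eef_pos: [580.7, 227.0, 30.8]
tcp_rot: [3.141, 0.0, 2.794]
ft_force: [-0.2, -0.4, -1.6]
opening: 0.123
grip_force: 30.0
```

>>> move_arm([
  [[0,0,-0.1],[0,0,0],0],
  [[0,0,-0.1],[0,0,0],0],
  [[0,0,-0.1],[0,0,0],0],
  [[0,0,0],[0,0,0],0],
  [[0,0,0],[0,0,0],0],
])

```text
t: 8.4
eef_pos: [580.7, 227.0, 27.9]
tcp_rot: [3.141, 0.0, 2.794]
ft_force: [0.3, 0.0, 2.0]
opening: 0.127
grip_force: 30.0
```

>>> move_arm([
  [[0,0,-0.05],[0,0,0],0],
  [[0,0,0],[0,0,0],0],
  [[0,0,0],[0,0,0],0],
])

```text
t: 8.7
eef_pos: [580.7, 227.0, 27.9]
tcp_rot: [3.141, 0.001, 2.794]
ft_force: [-1.9, -0.2, 8.1]
opening: 0.122
grip_force: 30.0
```

>>> move_arm([
  [[0.1,0.28,0],[0,0,0],0],
  [[0.1,0.28,0],[0,0,0],0],
  [[0.1,0.28,0],[0,0,0],0],
  [[0.07,0.19,0],[0,0,0],0],
  [[0,0,0],[0,0,0],0],
  [[0,0,0],[0,0,0],0],
])

```text
t: 9.3
eef_pos: [584.7, 237.3, 27.9]
tcp_rot: [3.141, 0.001, 2.794]
ft_force: [-1.0, -1.3, 6.5]
opening: 0.128
grip_force: 30.0
```

>>> move_arm([
  [[0.03,0.09,0],[0,0,0],0],
  [[0.03,0.09,0],[0,0,0],0],
  [[0,0,0],[0,0,0],0],
  [[0,0,0],[0,0,0],0],
])

```text
t: 9.7
eef_pos: [585.2, 238.9, 27.9]
tcp_rot: [3.141, 0.001, 2.794]
ft_force: [-0.3, -1.8, 7.3]
opening: 0.123
grip_force: 30.0
```

>>> move_arm([
  [[0.03,0.09,0],[0,0,0],0],
  [[0,0,0],[0,0,0],0],
  [[0,0,0],[0,0,0],0],
])

```text
t: 10.0
eef_pos: [585.3, 239.2, 27.9]
tcp_rot: [-3.141, 0.0, 2.794]
ft_force: [-1.7, -6.3, 8.4]
opening: 0.123
grip_force: 30.0
```

>>> move_arm([
  [[0.02,0.05,0],[0,0,0],0],
  [[0,0,0],[0,0,0],0],
  [[0,0,0],[0,0,0],0],
])

```text
t: 10.3
eef_pos: [585.3, 239.3, 27.9]
tcp_rot: [-3.14, 0.0, 2.794]
ft_force: [-4.0, -9.7, 9.5]
opening: 0.125
grip_force: 30.0
```

Contact with the long fence at about 10 N. Now I'll slide along it to the short fence.

>>> move_arm([
  [[0.28,-0.1,0],[0,0,0],0],
  [[0.28,-0.1,0],[0,0,0],0],
  [[0.28,-0.1,0],[0,0,0],0],
  [[0,0,0],[0,0,0],0],
  [[0,0,0],[0,0,0],0],
])

```text
t: 10.8
eef_pos: [592.6, 236.6, 28.0]
tcp_rot: [-3.14, -0.002, 2.794]
ft_force: [-8.9, -6.8, 12.8]
opening: 0.127
grip_force: 30.0
```

>>> move_arm([
  [[0.19,-0.07,0],[0,0,0],0],
  [[0.09,-0.03,0],[0,0,0],0],
  [[0,0,0],[0,0,0],0],
  [[0,0,0],[0,0,0],0],
])

```text
t: 11.2
eef_pos: [595.1, 235.7, 28.0]
tcp_rot: [-3.139, -0.002, 2.794]
ft_force: [-9.9, -5.7, 13.7]
opening: 0.125
grip_force: 30.0
```

```bash
python3 -c "
from h import *
s=state();print(s['eef_pos'],s['tcp_rot'],s['ft_force'],s['moment'])"
```

```text
[595.08068393 235.67411499  27.95020049] [-3.13933883e+00 -2.46952243e-03  2.79423772e+00] [-9.91328918 -5.74941251 13.65621569] [-0.99271904  1.64450441 -0.05995561]
```

>>> move_arm([
  [[0.09,-0.03,0],[0,0,0],0],
  [[0.09,-0.03,0],[0,0,0],0],
  [[0,0,0],[0,0,0],0],
  [[0,0,0],[0,0,0],0],
])

```text
t: 11.6
eef_pos: [596.8, 235.1, 28.0]
tcp_rot: [-3.139, -0.003, 2.794]
ft_force: [-11.6, -6.1, 14.6]
opening: 0.126
grip_force: 30.0
```

>>> move_arm([
  [[0.09,-0.03,0],[0,0,0],0],
  [[0,0,0],[0,0,0],0],
  [[0,0,0],[0,0,0],0],
])

```text
t: 11.9
eef_pos: [597.6, 234.8, 28.0]
tcp_rot: [-3.139, -0.003, 2.794]
ft_force: [-11.0, -7.0, 14.7]
opening: 0.123
grip_force: 30.0
```

>>> move_arm([
  [[0.09,-0.03,0],[0,0,0],0],
  [[0,0,0],[0,0,0],0],
  [[0,0,0],[0,0,0],0],
])

```text
t: 12.2
eef_pos: [598.1, 234.6, 28.0]
tcp_rot: [-3.139, -0.004, 2.794]
ft_force: [-13.6, -4.5, 17.2]
opening: 0.119
grip_force: 30.0
```

>>> move_arm([
  [[0.05,-0.02,0],[0,0,0],0],
  [[0,0,0],[0,0,0],0],
  [[0,0,0],[0,0,0],0],
])

```text
t: 12.5
eef_pos: [598.1, 234.6, 28.0]
tcp_rot: [-3.139, -0.004, 2.794]
ft_force: [-15.4, -3.6, 18.1]
opening: 0.122
grip_force: 30.0
```

>>> move_arm([
  [[0.05,-0.02,0],[0,0,0],0],
  [[0,0,0],[0,0,0],0],
  [[0,0,0],[0,0,0],0],
])

```text
t: 12.8
eef_pos: [598.1, 234.6, 28.0]
tcp_rot: [-3.138, -0.005, 2.794]
ft_force: [-17.9, -2.7, 19.1]
opening: 0.122
grip_force: 30.0
```

Run:
```python
from m import *
T=read_camera("top");S=read_camera("side")
cv2.imwrite("pics/c.png",np.hstack([crop(T,200,195,80,80,5),crop(S,270,170,80,80,5)]))
s=state();print(s['eef_pos'],s['tcp_rot'],s['ft_force'],s['moment'])
```

```text
[598.13394032 234.58061862  28.03090553] [-3.13841288 -0.00531483  2.79423571] [-17.38695709  -2.07968652  19.59215585] [-0.44711227  2.90836829 -0.08188768]
```

View pics/c.png

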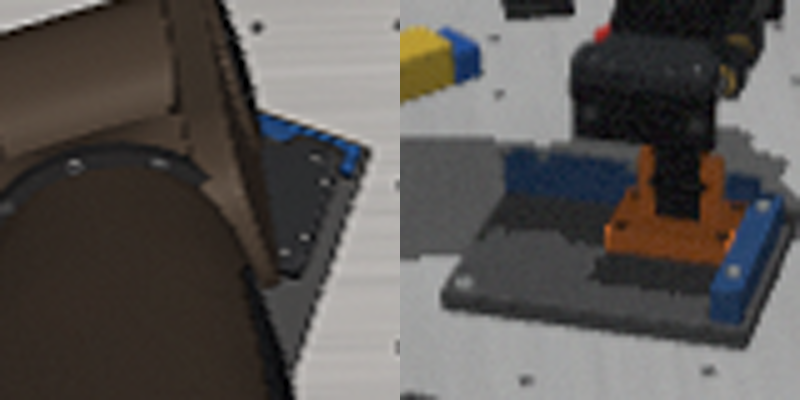

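The side view shows the bracket against both fences. The TCP has stopped 1.6 mm from the predicted seat, and the force is about 16 N along fixture x and 8 N along fixture y. I'll press the long fence a little harder, correct the slight tool tilt and check the moment.

>>> move_arm([
  [[0.03,0.08,0],[-0.2,0.3,0],0],
  [[0,0,0],[0,0,0],0],
  [[0,0,0],[0,0,0],0],
  [[0,0,0],[0,0,0],0],
])

```text
t: 13.3
eef_pos: [598.1, 234.6, 28.1]
tcp_rot: [-3.132, -0.01, 2.794]
ft_force: [-20.5, -8.6, 22.3]
opening: 0.127
grip_force: 30.0
```

```bash
cat > s.py <<'E'
from h import *
s=state();f=s['ft_force'];m=s['moment'];x=np.array([.94,-.342,0]);y=np.array([.342,.94,0])
print(s['t'],s['eef_pos'].round(2),s['tcp_rot'].round(4),"Fx' Fy' Fz",(f@x).round(1),(f@y).round(1),f[2].round(1),"M",(m@x).round(2),(m@y).round(2),m[2].round(3))
E
python3 s.py
```

```text
13.3 [598.15 234.64  28.14] [-3.1321 -0.0095  2.7944] Fx' Fy' Fz -16.3 -15.1 22.3 M -2.23 2.47 -0.012
```

The roll and pitch are in the yawed frame, so that correction had the wrong sign. The tilt in world axes is (−0.33°, +0.70°), so I'll reverse it.

>>> move_arm([
  [[0,0,0],[0.3,-0.7,0],0],
  [[0,0,0],[0,0,0],0],
  [[0,0,0],[0,0,0],0],
  [[0,0,0],[0,0,0],0],
])

```text
t: 13.7
eef_pos: [598.1, 234.6, 27.9]
tcp_rot: [-3.141, -0.0, 2.794]
ft_force: [-19.1, -7.0, 19.9]
opening: 0.124
grip_force: 30.0
```

```bash
python3 s.py
```

```text
13.7 [598.13 234.59  27.89] [-3.141  -0.      2.7944] Fx' Fy' Fz -15.6 -13.2 19.9 M -2.32 2.61 -0.002
```

The tool is vertical again at the seated height. I'll test flushness with small yaw nudges: if it is flush, the moment should rise without the yaw following.

>>> move_arm([
  [[0,0,0],[0,0,0.6],0],
  [[0,0,0],[0,0,0],0],
  [[0,0,0],[0,0,0],0],
])

```text
t: 14.0
eef_pos: [598.1, 234.6, 27.9]
tcp_rot: [-3.141, -0.0, 2.804]
ft_force: [-19.0, -6.8, 19.7]
opening: 0.125
grip_force: 30.1
```

```bash
python3 s.py
```

```text
14.0 [598.12 234.6   27.86] [-3.1413e+00 -3.0000e-04  2.8037e+00] Fx' Fy' Fz -15.5 -12.9 19.7 M -2.33 2.57 -0.499
```

>>> move_arm([
  [[0,0,0],[0,0,-1.2],0],
  [[0,0,0],[0,0,0],0],
  [[0,0,0],[0,0,0],0],
])

```text
t: 14.3
eef_pos: [598.1, 234.6, 27.9]
tcp_rot: [-3.141, 0.0, 2.785]
ft_force: [-19.2, -7.4, 19.2]
opening: 0.126
grip_force: 30.0
```

```bash
python3 s.py
```

```text
14.3 [598.15 234.59  27.87] [-3.1408e+00  2.0000e-04  2.7848e+00] Fx' Fy' Fz -15.5 -13.6 19.2 M -2.26 2.63 0.456
```

The moment is symmetric (±0.48 Nm) about the current yaw and the position doesn't shift, so the bracket is flush. I'll go back to centre, ease the down force a little and firm up the push on the short fence.

>>> move_arm([
  [[0,0,0.03],[0,0,0.6],0],
  [[0.04,-0.01,0],[0,0,0],0],
  [[0,0,0],[0,0,0],0],
  [[0,0,0],[0,0,0],0],
  [[0,0,0],[0,0,0],0],
  [[0,0,0],[0,0,0],0],
  [[0,0,0],[0,0,0],0],
])

```text
t: 15.0
eef_pos: [598.1, 234.6, 27.9]
tcp_rot: [-3.141, -0.001, 2.794]
ft_force: [-19.6, -6.3, 19.1]
opening: 0.123
grip_force: 30.0
```

```bash
python3 s.py
```

```text
15.0 [598.13 234.59  27.87] [-3.1406e+00 -9.0000e-04  2.7944e+00] Fx' Fy' Fz -16.2 -12.7 19.1 M -2.19 2.71 -0.063
```

Run:
```python
from m import *
cv2.imwrite("pics/d.png",crop(read_camera("side"),295,185,60,50,10))
```

```text
(no output)
```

View pics/d.png

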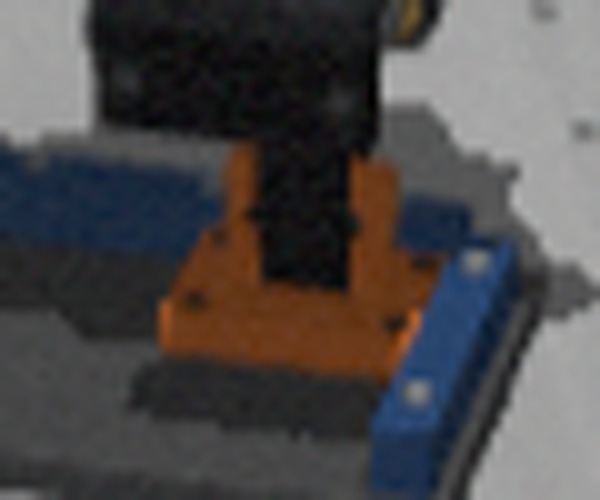

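The side view shows the bracket flat, with a bright sliver near the short fence at (410,340). I'll check the 70 mm spacing numerically, since a gap could hide there.

Run:
```python
from h import *
c=camera_info("side");K=np.array(c["K"]);W=np.linalg.inv(c["cam_to_world"])
def px(P):
    q=W[:3,:3]@P+W[:3,3];u=q[:2]/q[2];u=u*(1+c["k1"]*(u@u));return ((K[:2,:2]@u+K[:2,2]-[295,185]+.5)*10-.5).round()
a=-0.348;R=np.array([[np.cos(a),-np.sin(a),0],[np.sin(a),np.cos(a),0],[0,0,1]]);C=np.array([640.8,247.2,12])
for n,P in dict(LFtop=(-70,-50,12),LFbot=(-70,-50,0),RFtop=(0,-50,12),RFbot=(0,-50,0),RBtop=(0,0,12),fence_a=(0,-50,20),fence_end=(0,-105,20),fence_in=(0,-5,20)).items(): print(n,px(C+R@np.array(P,float)))
```

```text
LFtop [163. 306.]
LFbot [164. 346.]
RFtop [426. 339.]
RFbot [425. 380.]
RBtop [468. 249.]
fence_a [426. 312.]
fence_end [377. 418.]
fence_in [464. 231.]
```

The left front corner is seen at (163,303) against (163,306) predicted for a seated bracket. The front face also runs right up to the fence's occluding edge, so it is seated and there is no gap.

```bash
python3 -c "
from cell import env
print(env.job_done())"
```

```text
the job is handed in; nothing more can be done
None
```

The orange bracket lies flat on the plate in the corner, still gripped and pressed against both fences (about 16 N toward the short fence and 13 N toward the long one); I handed the job in at about 15 s of the 51 s, and the hand-in gave no verdict.

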